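# Fit the bush bar on the drill jig and set its thumbscrew

### The job

Lay the loose bush bar flat across the two rails of the drill jig, its plain end between the two dowel pins and its forked end towards the thumbscrew, and slide it home under the screw's collar until the fork bottoms on the screw's shank, so that the drill bush stands over the square tube. Then turn the thumbscrew clockwise until it seats firmly on the bar, and back it off a quarter turn, so that the bar is kept down but can still be tapped into line. Finish while still gripping the thumbscrew's head there, so that it cannot creep; the tube stays in the jig and the tools lying about stay where they are.

Things in the scene. Friction and masses are not known exactly. Their poses are not given: they have to be found in the camera images.
- jig: Steel drill jig, fixed. Origin: underside of its 150 x 186 x 10 mm base (y -114 to +72 mm), on the bench; x along the two rails, which run from x -50 to +50 mm, flat tops 43 mm above the bench: narrow fence rail at y +24 to +54 mm, wide clamp rail at y -100 to -50 mm. The tube lies along x beside the fence rail, centred at y +8.5 mm, its top 3 mm below the rail tops.
- pins (a point): Point midway between the two upright dowel pins on the fence rail, at the rail top; jig frame (0, +44, 43) mm. The pins (8 mm thick, 10 mm high, round-topped) stand at x -25 and +25 mm: the bar lies between them with 3 mm play each side.
- bush_bar: Loose flat steel bar, about 0.4 kg, 36 mm wide (x), 144 mm long (y), 12 mm thick, flat on the bench at the start. Origin: centre of its underside. The -y end is forked: an open slot 14 mm wide, 23 mm deep, between two round-tipped tines. A ring-shaped drill bush, 24 mm wide and 12 mm high, stands on its top at y +32.5 mm. Centre of mass near y +6 mm.
- bush (a point): Centre of the drill bush at the bar's top face: in the bar's frame (0, +32.5, 12) mm.
- home (a point): Where the bar's origin belongs, axes parallel to the jig's: jig frame (0, -24, 43) mm. There the fork's bottom touches the screw's shank. The collar bars the way straight down: laid 36 to 44 mm from here along the jig's +y the tines clear the collar and both ends rest on the rails; from there the bar slides along the jig's -y, flat on the rails, under the collar.
- thumbscrew: Steel thumbscrew, upright in the clamp rail at jig x 0, y -78 mm. Origin: on its axis, underside of its collar (disc 26 mm wide, 5 mm thick). Shank below it 10 mm thick. Above, a flat upright blade to grip, 9 mm thick (y), 38 mm wide (x), from 10 to 36 mm above the origin. Clockwise from above drives it down, 6 mm a turn. The collar starts 2 to 3.3 mm higher than the top of a bar on the rails.
- screw_head (a point): Centre of the thumbscrew's blade, on the axis, 24 mm above the underside of the collar; x along the blade's width, y through its thickness (the direction to pinch).
- screw_turn (a joint): Angle of the thumbscrew, rad, growing clockwise seen from above (down). At 0 the collar just touches the bar lying on the rails and the blade lies along the jig's x; turned on, it bears on the bar up to a hard stop at 0.2. A quarter turn back from there is about -1.4 to -1.6: blade along the jig's y. Starts between -3.4 and -2.0. Stiff (0.05 N m): it stays where it is left.
- tube: Square steel tube offcut 30 x 30 x 120 mm, loose, lying in the jig; origin: centre of its underside, long axis its y. To be left alone.
- pliers: Bystander: pliers with blue grips, 57 x 194 x 14 mm, lying flat, long axis y; may lie left or right of the jig.
- try_square: Bystander: engineer's try square, 100 x 168 x 14 mm, lying flat.
- hammer: Bystander: hammer with wooden handle, 110 x 304 x 25 mm, lying flat at the right rear.
- drill_bit: Bystander: drill bit, 12 x 150 x 12 mm, lying at the right.
- marker: Bystander: marker pen, 17 x 135 x 16 mm.
- tape_measure: Bystander: tape measure, 36 x 79 x 66 mm, standing at the left.
- bolt: Bystander: bolt with nut, 20 x 64 x 18 mm, behind on the left.
Not all that is in view belongs to the job. What is shaped like the bush_bar but yellow is not meant.

How it is judged:
On the way, in this order (a step that is already met when the one before it is completed fails the run):
1. the bush bar lies flat on both rails, home under the collar (fork bottomed on the shank within 5 mm), let go, the screw not yet down (y of bush_bar in the frame of jig between -0.028 and -0.019 m and x of bush_bar in the frame of jig between -0.006 and 0.006 m and z of bush_bar in the frame of jig between 0.041 and 0.0455 m and y of bush in the frame of jig above 0 m and angle between the y axis of bush_bar and the y axis of jig, either way round below 0.12 rad and angle between bush_bar's own z axis and vertical below 0.04 rad and contact force between the fingers and bush_bar below 0.3 N and value of joint screw_turn below -0.5 rad), for 0.2 s.
2. the thumbscrew is turned down until its collar seats firmly on the bar (more than 3 N) (value of joint screw_turn above -0.15 rad and contact force between thumbscrew and bush_bar above 3 N and y of bush_bar in the frame of jig between -0.028 and -0.018 m and x of bush_bar in the frame of jig between -0.006 and 0.006 m and z of bush_bar in the frame of jig between 0.041 and 0.0455 m and y of bush in the frame of jig above 0 m and angle between the y axis of bush_bar and the y axis of jig, either way round below 0.12 rad and angle between bush_bar's own z axis and vertical below 0.04 rad), for 0.1 s.
At the end, for the whole second after the job is handed in: Bar flat on both rails, square within 0.12 rad, within 6 mm of home (fork bottomed on the shank), at rest, untouched; the thumbscrew, having been seated, stands a quarter turn back (joint between -1.9 and -1.1), still, the fingers gripping its head with over 2 N (y of bush_bar in the frame of jig between -0.028 and -0.018 m and x of bush_bar in the frame of jig between -0.006 and 0.006 m and z of bush_bar in the frame of jig between 0.041 and 0.0455 m and y of bush in the frame of jig above 0 m and angle between the y axis of bush_bar and the y axis of jig, either way round below 0.12 rad and angle between bush_bar's own z axis and vertical below 0.04 rad and value of joint screw_turn between -1.9 and -1.1 rad and contact force between the fingers and thumbscrew above 2 N and contact force between the arm and bush_bar below 0.5 N and linear speed of bush_bar below 0.02 m/s and not (velocity of joint screw_turn above 0.1 rad/s) and velocity of joint screw_turn above -0.1 rad/s); the arm keeps its last pose, push and grip.
It fails at once if the pliers, the drill bit or the marker is shifted by more than 25 mm (distance of any of pliers, drill_bit, marker from where it was at the start of the episode above 0.025 m).
It fails at once if the tube is shifted by more than 20 mm in the jig (distance of tube from where it was at the start of the episode above 0.02 m).
It also fails if it takes over 67 s, if anything falls off the work surface, if the arm or the gripper's body presses on something with over 40 N, if the wrist force passes 120 N, or if a joint passes its speed limit or range.

### The arm

A 7-joint arm with a two-finger parallel gripper is mounted at the origin on a cart in front of the work surface, level with it; the furniture and walls round the work are solid. World frame = base frame: x ahead of the robot, y to its left, z up, the work surface at z = 0. Lengths are in m, angles in rad, forces in N, time in s.
With the tool pointing down it reaches from about 0.35 to 0.9 m from the base axis. Payload 7.2 kg.
Tool frame: the origin (TCP) lies between the finger pads; the fingertips stand 14 mm ahead of it and the grasp point (between the pads) lies 5 mm behind it; z points along the fingers, y is the line along which they close (so a half turn about z gives the same grasp; the last joint's range is limited). The gripper opens to 85 mm and grips with 20 to 120 N. Pads are 22 mm wide; open, the fingers measure 114 mm over their backs; the gripper's body (76 mm by 85 mm) begins 54 mm behind the grasp point. The pads swing forward as they close: fully open they stand 13 mm farther back than shut.
Start: joints at [-1.169, 0.411, -0.013, 1.596, 0.006, 1.134, -0.082], TCP at [0.283, 0.557, 0.245] pointing down, gripper open.
Joint ranges: [-2.95, 2.95], [-0.29, 1.99], [-1.47, 1.44], [0.14, 2.54], [-1.03, 4.17], [0.13, 1.85], [-2.86, 2.86]. Speed limits (rad/s): [2.39, 2.39, 3.01, 3.01, 3.14, 3.14, 3.14].

### API

Orientations are given as a 3x3 rotation matrix whose columns are the frame's x, y, z axes.
In Python, from bench import robot, solve_ik, eyes gives the robot as it stands. Calls block until the motion is done:
- robot.move_pose(position, orientation): joint-space move of the TCP to a pose.
- robot.move_l(position, speed=0.15, rotation=None): straight line of the TCP; rotation=None keeps the orientation; speed is the mean speed in m/s.
- robot.movej(angles): joint-space move.
- robot.grip(opening): opening from 0.0 (shut) to 1.0 (fully open); the grip force is fixed at half the most; returns when the fingers have stopped.
- robot.pause(seconds).
- solve_ik(position, orientation): joint angles nearest the present ones, or None.
- robot.sense(): the state.
- eyes.read_camera(name): name is "side" or "top" or "wrist"; returns the picture (480x640x3 uint8, red, green, blue); there is no depth.
- eyes.camera_params(name): a dict with "fx", "fy", "cx", "cy" (pixels), "rvec" (rotation vector, rad) and "tvec" (3), from world to camera coordinates, as OpenCV has them. Camera axes: x right, y down, z forward; pixel columns grow to the right and rows downward; lengths in m; the calibration is good to about 2 mm. The wrist camera is an equidistant fisheye: a pixel r from the principal point sees the ray r / f radians off the axis. A picture is of the moment at which its call begins: read the wrist's pose just before it. camera_params takes no time and is no camera call; for the wrist camera it gives the pose at the moment of the call.
A pose or a line that the arm cannot do raises robot.IKError and nothing moves.
- robot.close_job(): hands the job in; it is judged then, once.
The state is a dict: "time": time; "joint_pos": joint angles; "dq": joint speeds; "joint_torque": joint torques, N m; "ee_pos": TCP position; "eef_rot": TCP orientation; "wrist_force": force on the tool from outside, world axes, zero at the start; "torque": the same for the moment, N m; "gripper_width": opening from 0.0 (shut) to 1.0 (fully open); "finger_force": force on a finger pad.
Only numpy, scipy, OpenCV 4.12 (cv2) and the standard library are available. Lean on these libraries where they do the work, as an engineer would, in place of code of your own. Each camera call takes 0.05 s, during which the arm holds its last target. There are 200 camera calls.

## Working session

There is one attempt and no reset: what is moved stays moved. The work goes in short steps, each a Python script; the robot and the scene stay as the last script left them, time stands still between calls to the robot, and variables do not carry over. Pictures are saved under pics/ and viewed, at most 10 in all, crops included, and the job is handed in when it is done.

```bash
ls; mkdir -p pics; python3 - <<'E'
from bench import robot, eyes
import cv2
for n in("top","side"):
    cv2.imwrite(f"pics/{n}0.png",eyes.read_camera(n)[:,:,::-1]); print(n,eyes.camera_params(n))
print(robot.sense())
E
```

```text
pics
top {'fx': 555.7994826939945, 'fy': 555.7994826939945, 'cx': 320.0637172303134, 'cy': 248.3474165262042, 'rvec': array([ 2.16892992, -2.12777716,  0.19693742]), 'tvec': array([-0.01695438,  0.4936958 ,  1.25581153])}
side {'fx': 439.66573728457007, 'fy': 439.66573728457007, 'cx': 317.50672421216103, 'cy': 250.16671829434003, 'rvec': array([ 2.30337736, -0.24436861,  0.10823239]), 'tvec': array([-0.47721185,  0.13753081,  1.07708595])}
{'time': 0.1, 'joint_pos': array([-1.16919615,  0.41183838, -0.01272848,  1.59697758,  0.00560471,
        1.13429302, -0.08221069]), 'dq': array([ 5.54858551e-05, -1.42426532e-03, -1.75833650e-03, -1.82156198e-03,
        7.61349320e-05,  1.33100150e-03, -1.30920709e-04]), 'joint_torque': array([ 2.04786658e-03, -6.01827765e+01,  6.83833044e-01, -3.00086367e+01,
        1.39675074e-02,  6.49343987e-03,  2.74461252e-05]), 'ee_pos': array([0.28277184, 0.55688666, 0.2445185 ]), 'eef_rot': array([[-8.91672691e-01,  4.52680326e-01, -5.77457958e-04],
       [ 4.52680683e-01,  8.91671655e-01, -1.36341297e-03],
       [-1.02287336e-04, -1.47712218e-03, -9.99998904e-01]]), 'wrist_force': array([-0.52730701,  0.12328345, -0.4495966 ]), 'torque': array([ 0.06132965, -0.01308449,  0.01742057]), 'finger_force': 0.0, 'gripper_width': 1.0006438415166796}
```

View pics/top0.png

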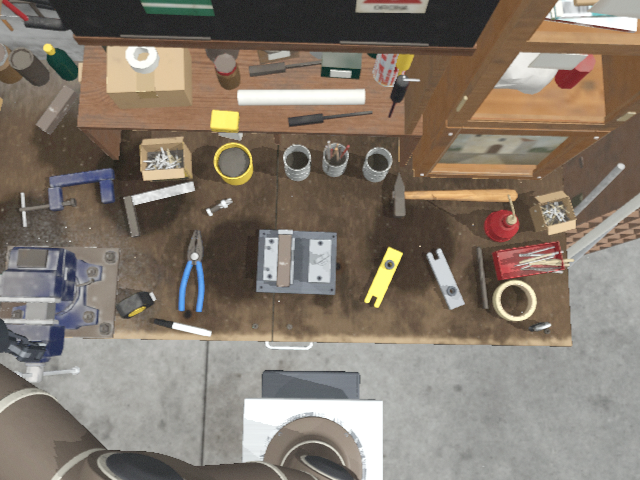

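View pics/side0.png

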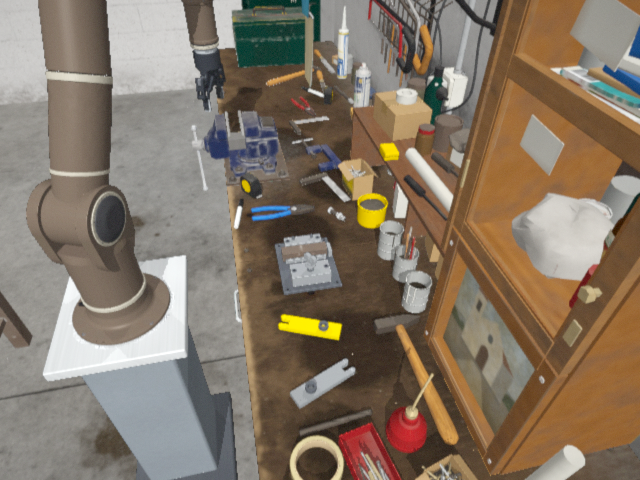

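```bash
python3 - <<'E'
import cv2,numpy as np
t=cv2.imread("pics/top0.png")
a=cv2.resize(t[222:302,250:345],None,fx=6,fy=6,interpolation=cv2.INTER_CUBIC)
b=cv2.resize(t[242:318,420:470],None,fx=4.5,fy=4.5,interpolation=cv2.INTER_CUBIC)
h=a.shape[0];b=cv2.copyMakeBorder(b,0,h-b.shape[0],0,0,cv2.BORDER_CONSTANT)
cv2.imwrite("pics/crop.png",np.hstack([a,b])); print(a.shape,b.shape)
E
```

```text
(480, 570, 3) (480, 225, 3)
```

View pics/crop.png

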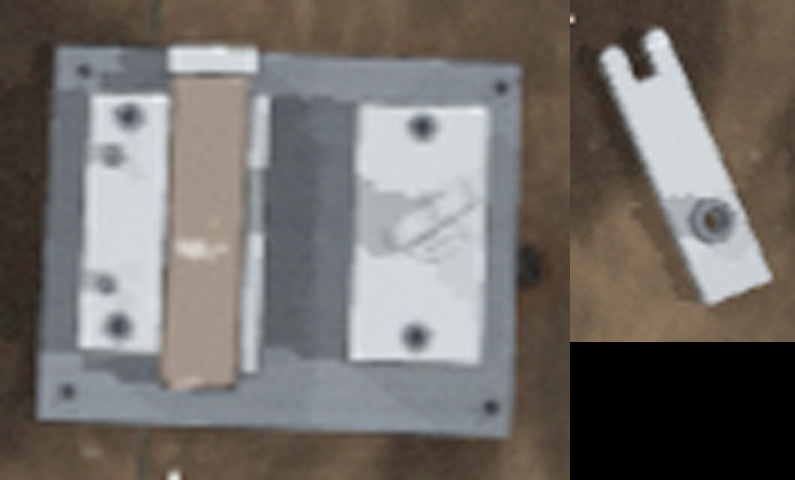

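The top view shows the jig at about px (297,262), with the fence left and the screw right; blade at crop (395,240)-(475,195). The grey bar is at px (445,278), fork up-left and bush at crop (711,220). The yellow bar is the decoy. I'll fit poses from these corner readings.

```bash
cat > h.py <<'E'
import numpy as np, cv2
from scipy.optimize import least_squares
from scipy.spatial.transform import Rotation as R
from bench import robot, solve_ik, eyes
def project(P,c,fish=False):
    P=np.asarray(P,float); X=P@cv2.Rodrigues(np.asarray(c["rvec"]))[0].T+np.asarray(c["tvec"]).ravel()
    if fish:
        r=np.linalg.norm(X[:,:2],axis=1); th=np.arctan2(r,X[:,2]); s=(th/r)[:,None]*X[:,:2]
    else: s=X[:,:2]/X[:,2:]
    return s*[c["fx"],c["fy"]]+[c["cx"],c["cy"]]
def place(p,pts):           # p = x,y,yaw ; pts local, mm
    pts=np.asarray(pts,float)/1000
    return R.from_euler("z",p[2]).apply(pts)+[p[0],p[1],0]
def fit(pts,px,c,p0,fish=False):
    s=least_squares(lambda p:(project(place(p,pts),c,fish)-px).ravel(),p0,loss="soft_l1",x_scale=[.01,.01,.1])
    return s.x, s.fun.reshape(-1,2)
def down(a): # tool pointing down, tool y (closing line) at world yaw a
    y=np.array([np.cos(a),np.sin(a),0]); z=np.array([0,0,-1.]); return np.column_stack([np.cross(y,z),y,z])
E
python3 - <<'E'
from h import *
c=eyes.camera_params("top")
u=lambda q,s,o:(np.array(q)+.5)/s-.5+o
J=[(-75,72,10),(75,72,10),(75,-114,10),(-75,-114,10),(50,54,43),(-50,54,43),(50,-50,43),(50,-100,43),(-50,-100,43),(-50,-50,43),(25,44,53),(-25,44,53)]
jp=u([(37,418),(55,45),(522,65),(510,437),(92,95),(78,350),(358,104),(490,106),(480,364),(350,360),(110,155),(104,284)],6,[250,222])
j,r=fit(J,jp,c,[.55,0,0]); print("jig",j,np.round(r,1).tolist())
B=[(-18,72,12),(18,72,12),(0,32.5,24),(0,-49,12),(12.5,-72,12),(-12.5,-72,12)]
bp=u(np.array([(772,280),(708,303),(711,220),(645,75),(606,48),(655,29)])-[570,0],4.5,[420,242])
for Bx in (B,[(-x,y,z) for x,y,z in B]):
    b,r=fit(Bx,bp,c,[.5,-.3,np.radians(-155-90)]); print("bar",b,np.round(r,1).tolist())
for nm,p,off in(("bar",b,[0,4,0]),("jig",j,[0,20,0]),("screw",j,[0,-78,0])):
    P=place(p,[off])[0]
    for k in(-1,0,1,2):
        for z in(.02,.2):
            a=p[2]+k*np.pi/2; q=solve_ik([P[0],P[1],z],down(a)); print(nm,k,z,None if q is None else np.round(q,2))
print(eyes.camera_params("wrist"))
E
```

```text
jig [ 0.46615836  0.06849736 -0.01630083] [[-0.2, 0.5], [0.0, -0.0], [-0.2, -0.4], [0.0, 0.1], [-0.1, -0.3], [0.0, 0.0], [0.2, -0.1], [-0.4, 0.4], [-0.0, 0.1], [-0.1, -0.0], [0.4, -0.2], [0.3, -0.1]]
bar [ 0.43343493 -0.30560084 -4.31816464] [[-0.5, -0.4], [-0.2, 0.2], [0.7, -0.2], [0.4, 0.7], [0.4, -0.3], [-0.9, 0.1]]
bar [ 0.43378836 -0.30403718 -4.36449304] [[-16.5, 5.3], [11.9, -4.8], [-0.6, -0.2], [0.6, 0.2], [10.7, -4.5], [-9.9, 3.1]]
bar -1 0.02 [ 0.12  0.62  0.54  2.04 -0.53  0.62  1.37]
bar -1 0.2 [-0.2   0.41  0.95  1.93 -0.39  1.    1.28]
bar 0 0.02 [ 0.21  0.59  0.41  2.04 -0.41  0.59  2.83]
bar 0 0.2 [ 1.03  0.36 -0.63  1.85  0.25  1.    2.21]
bar 1 0.02 [-0.19  0.84  1.03  2.06 -1.    0.86 -1.35]
bar 1 0.2 [-0.36  0.58  1.27  1.94 -0.62  1.1  -1.63]
bar 2 0.02 [ 0.15  0.61  0.5   2.04 -0.5   0.61 -0.24]
bar 2 0.2 [-0.16  0.38  0.88  1.93 -0.35  0.99 -0.34]
jig -1 0.02 [-0.64  0.54  0.45  2.17 -0.45  0.53 -1.44]
jig -1 0.2 [-0.85  0.23  0.66  2.04 -0.17  0.93 -1.68]
jig 0 0.02 [-0.55  0.52  0.33  2.16 -0.34  0.51  0.02]
jig 0 0.2 [-0.69  0.21  0.47  2.03 -0.12  0.93 -0.1
[... 190 characters left out ...]
-0.04  2.    0.01  0.93  2.83]
screw -1 0.02 [-0.47  0.53  0.49  2.19 -0.5   0.53 -1.19]
screw -1 0.2 [-0.76  0.22  0.79  2.06 -0.2   0.93 -1.45]
screw 0 0.02 [-0.37  0.51  0.35  2.18 -0.36  0.5   0.25]
screw 0 0.2 [-0.58  0.2   0.57  2.05 -0.13  0.92  0.05]
screw 1 0.02 [-0.2   0.49  0.15  2.17 -0.15  0.49  1.61]
screw 1 0.2 [-0.43  0.19  0.4   2.05 -0.09  0.92  1.57]
screw 2 0.02 [ 0.82  0.91 -1.25  2.11  1.09  1.01  2.09]
screw 2 0.2 [-1.08  0.41  1.28  2.07 -0.47  1.   -2.71]
{'fx': 371.64829954431775, 'fy': 371.64829954431775, 'cx': 313.31506601442055, 'cy': 239.5630968686217, 'rvec': array([-2.46907986, -1.51536248, -0.20981496]), 'tvec': array([-0.62488117, -0.03587085,  0.37830479])}
```

```bash
python3 - <<'E'
from h import *
import pickle
j=np.array([.46616,.0685,-.0163]); b=np.array([.43343,-.3056,-4.31816])
o={}
robot.move_pose([*place(j,[[0,-20,0]])[0][:2],.27],down(j[2]))
c=eyes.camera_params("wrist"); im=eyes.read_camera("wrist"); cv2.imwrite("pics/wj.png",im[:,:,::-1]); o["j"]=c
robot.move_pose([*place(b,[[0,4,0]])[0][:2],.2],down(b[2]))
c=eyes.camera_params("wrist"); im=eyes.read_camera("wrist"); cv2.imwrite("pics/wb.png",im[:,:,::-1]); o["b"]=c
pickle.dump(o,open("cam.pkl","wb")); s=robot.sense(); print(s["time"],s["joint_pos"],s["ee_pos"])
print(project(place(j,[[0,0,43],[0,-78,57]]),o["j"],True),project(place(b,[[0,0,12]]),o["b"],True))
E
```

```text
4.575 [ 0.06505053  0.32117868  0.57844889  1.91386826 -0.21148037  0.96656058
  2.70651244] [ 0.43002598 -0.30677361  0.20003136]
[[312.53606641 189.7306876 ]
 [312.36126537 271.07296276]] [[312.95848978 219.85445765]]
```

View pics/wj.png

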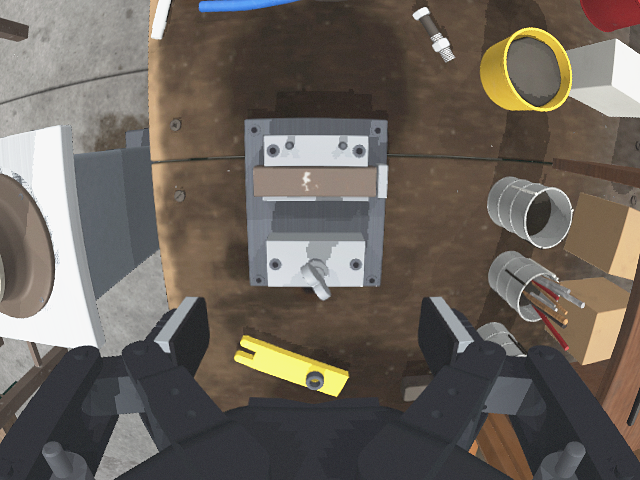

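View pics/wb.png

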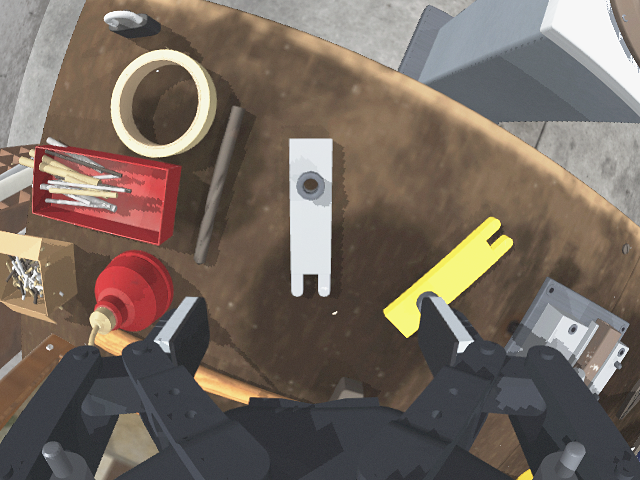

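Wrist views: jig base corners near (246,120), (387,120), (382,287), (249,287). Bar corners near (290,139), (331,139), with bush (311,185) and slot bottom (311,275). I'll overlay the fitted models to check.

```bash
python3 - <<'E'
from h import *
import pickle
o=pickle.load(open("cam.pkl","rb"))
j=np.array([.46616,.0685,-.0163]); b=np.array([.43343,-.3056,-4.31816])
def ov(f,c,p,polys,x,y,w,h,s):
    im=cv2.resize(cv2.imread(f)[y:y+h,x:x+w],None,fx=s,fy=s,interpolation=cv2.INTER_CUBIC)
    for q in polys:
        q=np.array(q,float); q=np.vstack([q,q[:1]]); q=np.vstack([np.linspace(a,d,9) for a,d in zip(q,q[1:])]) if len(q)>2 else q
        u=(project(place(p,q),c,True)+.5-[x,y])*s
        cv2.polylines(im,[np.round(u*16).astype(np.int32)],False,(0,0,255),1,cv2.LINE_AA,4)
    return im
rect=lambda x0,x1,y0,y1,z:[(x0,y0,z),(x1,y0,z),(x1,y1,z),(x0,y1,z)]
circ=lambda x,y,z,r:[(x+r*np.cos(t),y+r*np.sin(t),z) for t in np.linspace(0,6.28,12)]
a=ov("pics/wj.png",o["j"],j,[rect(-75,75,-114,72,10),rect(-50,50,24,54,43),rect(-50,50,-100,-50,43),circ(25,44,53,4),circ(-25,44,53,4),circ(0,-78,57,13),
 [(-19*np.cos(1.06),-78+19*np.sin(1.06),93),(19*np.cos(1.06),-78-19*np.sin(1.06),93)]],240,112,155,182,3.2)
d=ov("pics/wb.png",o["b"],b,[rect(-18,18,-72,72,12),circ(0,32.5,24,12),[(-7,-72,12),(-7,-49,12),(7,-49,12),(7,-72,12)]],270,130,80,180,3.2)
h=max(a.shape[0],d.shape[0]); P=lambda m:cv2.copyMakeBorder(m,0,h-m.shape[0],0,0,cv2.BORDER_CONSTANT)
cv2.imwrite("pics/ov.png",np.hstack([P(a),P(d)])); print(a.shape,d.shape)
E
```

```text
(582, 496, 3) (576, 256, 3)
```

View pics/ov.png

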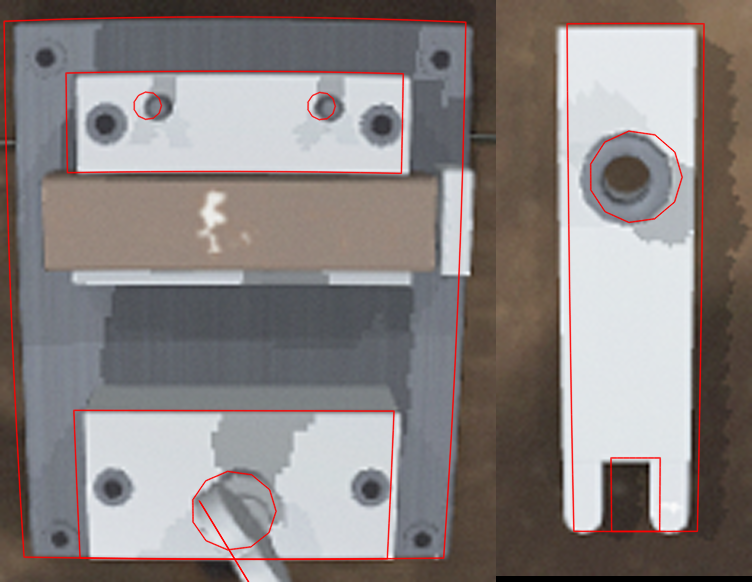

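```bash
python3 - <<'E'
from h import *
import pickle
o=pickle.load(open("cam.pkl","rb"))
u=lambda q,o:np.array(q,float)/3.2-.5+o
J=[(-75,72,10),(75,72,10),(-75,-114,10),(75,-114,10),(-50,54,43),(50,54,43),(-50,24,43),(50,24,43),(-50,-50,43),(50,-50,43),(-50,-100,43),(50,-100,43),(-25,44,53),(25,44,53)]
jp=u([(14,25),(473,24),(30,558),(443,558),(76,75),(411,73),(76,174),(411,174),(84,411),(398,411),(89,558),(395,558),(156,106),(328,106)],[240,112])
j,r=fit(J,jp,o["j"],[.466,.0685,-.0163],True); print(j,np.round(r,1).tolist())
B=[(-18,72,12),(18,72,12),(0,32.5,24),(-7,-49,12),(7,-49,12),(-12.5,-72,12),(12.5,-72,12)]
bp=u(np.array([(558,27),(697,26),(626,177),(603,461),(650,461),(583,533),(669,533)])-[496,0],[270,130])
b,r=fit(B,bp,o["b"],[.433,-.3056,-4.318],True); print(b,np.round(r,1).tolist())
E
```

```text
[ 0.46878576  0.06809533 -0.01612695] [[-0.8, -1.1], [0.0, -0.3], [0.3, -0.1], [2.3, 0.1], [-0.5, -0.4], [0.1, 0.5], [-0.1, -0.2], [-0.5, 0.1], [-0.7, 0.0], [1.2, 0.2], [-0.4, 0.2], [-0.1, 0.4], [0.0, 0.1], [0.6, 0.3]]
[ 0.43502652 -0.30745906 -4.32196474] [[0.2, -0.3], [-0.4, 0.1], [0.1, 0.8], [-0.4, -0.4], [0.3, -0.3], [0.1, 0.0], [0.0, 0.1]]
```

```bash
python3 - <<'E'
from h import *
import pickle
j=np.array([.4675,.0683,-.0162]); b=np.array([.4342,-.3065,-4.320])
P=place(b,[[0,4,0]])[0]
robot.move_l([P[0],P[1],.06],.2,down(b[2]))
robot.move_l([P[0],P[1],.0165],.06)
print(robot.sense()["wrist_force"]); robot.grip(0)
s=robot.sense(); print(s["gripper_width"],s["finger_force"],s["wrist_force"])
robot.move_l([P[0],P[1],.17],.2)
s=robot.sense(); print(s["gripper_width"],s["finger_force"],s["wrist_force"],s["time"])
Q=place(j,[[0,20,0]])[0]
robot.move_pose([Q[0],Q[1],.17],down(j[2]))
robot.move_l([Q[0],Q[1],.095],.15)
s=robot.sense(); print(s["gripper_width"],s["time"],s["ee_pos"],s["joint_pos"],Q)
c=eyes.camera_params("wrist"); im=eyes.read_camera("wrist"); cv2.imwrite("pics/w2full.png",im[:,:,::-1])
cv2.imwrite("pics/w2.png",cv2.resize(im[120:420,150:480,::-1],None,fx=1.99,fy=1.99,interpolation=cv2.INTER_CUBIC))
pickle.dump(c,open("cam2.pkl","wb")); print(project(place(j,[[-25,44,53],[25,44,53]]),c,True))
E
```

```text
[ 0.19095036 -0.05796478  0.66534352]
0.3984851604465878 60.00520169734955 [-0.54079758  1.44022767  6.40974893]
0.3975531693347611 60.24009704589844 [-0.20676393 -0.00955467 -4.15828708] 7.7417
0.3990168645636119 10.7083 [0.4683018  0.08792823 0.09542413] [-0.80695341  0.42113571  0.65252138  2.13029995 -0.3913727   0.70752932
  0.0889606 ] [0.46782399 0.08829738 0.        ]
[[258.50672874 233.28930329]
 [363.01686335 233.16140926]]
```

View pics/w2.png

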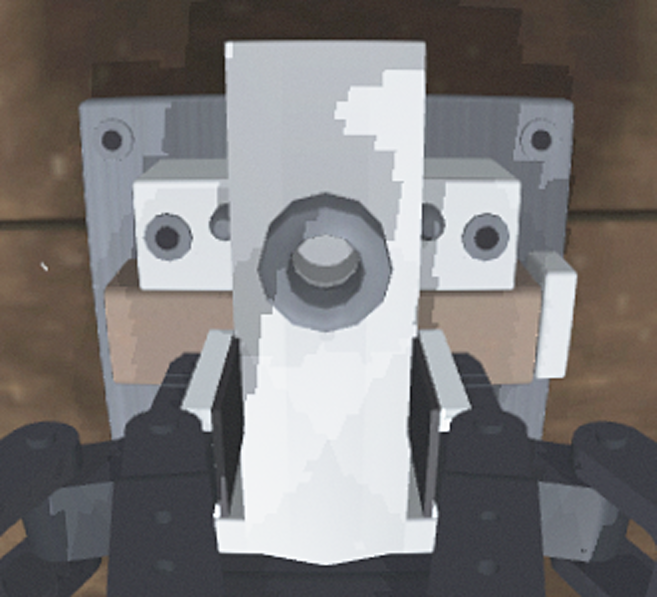

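The plain end spans crop 225–426 (centre 325.5). The jig rail and its holes centre at about 327, so the bar is 0.4 mm off centre and square. I'll lower it, then slide.

```bash
python3 - <<'E'
from h import *
j=np.array([.4679,.0683,-.0162])
f0=robot.sense()["wrist_force"]
Q=place(j,[[0,20,0]])[0]
robot.move_l([Q[0],Q[1],.063],.08)
z=.063
while z>.056:
    z-=.0007; robot.move_l([Q[0],Q[1],z],.03); f=robot.sense()["wrist_force"]-f0
    print(round(z,4),np.round(f,1),np.round(robot.sense()["ee_pos"],4))
    if f[2]>4: break
robot.grip(.42); s=robot.sense(); print(s["gripper_width"],s["finger_force"],s["time"],np.round(s["wrist_force"]-f0,1))
E
```

```text
0.0623 [-0.5 -1.  -0.1] [0.4684 0.0884 0.0626]
0.0616 [-0.4  0.2 -0.4] [0.4683 0.0883 0.0617]
0.0609 [ 0.1  0.1 -0.7] [0.4682 0.0883 0.0609]
0.0602 [-0.3  0.2  0.9] [0.4683 0.0883 0.0602]
0.0595 [-3.7 -1.3 12.2] [0.4683 0.0883 0.0602]
0.41974239611752817 4.161650910973549 12.775 [-2.1 -1.7  8.6]
```

```bash
python3 - <<'E'
from h import *
j=np.array([.4679,.0683,-.0162])
at=lambda y:place(j,[[0,y,0]])[0][:2]
robot.grip(.5); robot.move_l([*at(20),.0603],.03); robot.grip(0)
f0=robot.sense()["wrist_force"]; print(f0,robot.sense()["gripper_width"])
for y in [10,0,-8,-12,-15]+list(np.arange(-16,-26,-.7)):
    robot.move_l([*at(y),.0603],.05); s=robot.sense(); f=s["wrist_force"]-f0
    print(round(y,1),np.round(f,1),np.round(s["ee_pos"],4),round(s["torque"][2],2))
    if f[1]>12 or abs(f[0])>15: break
print(s["time"])
c=eyes.camera_params("wrist"); im=eyes.read_camera("wrist"); cv2.imwrite("pics/w3full.png",im[:,:,::-1])
E
```

```text
[-0.94917837 -1.07799861  5.55562944] 0.3963044174603416
10 [0.1 1.5 1.5] [0.4685 0.0781 0.0607] 0.03
0 [0.1 1.3 2.2] [0.4684 0.0682 0.0607] 0.12
-8 [0.4 2.7 1.8] [0.4683 0.0604 0.0607] 0.06
-12 [0.1 4.3 3.1] [0.4683 0.0568 0.0607] 0.1
-15 [1.5 4.3 2. ] [0.4682 0.054  0.0607] 0.01
-16.0 [1.2 5.4 0.9] [0.4682 0.0534 0.0607] -0.01
-16.7 [1.  6.2 1.1] [0.4682 0.0529 0.0607] -0.03
-17.4 [1.4 6.2 1.7] [0.4682 0.0522 0.0607] 0.02
-18.1 [0.8 6.4 0.4] [0.4682 0.0515 0.0607] 0.02
-18.8 [1.7 6.7 0.4] [0.4682 0.0509 0.0607] 0.05
-19.5 [0.8 6.7 0.7] [0.4682 0.0502 0.0607] -0.01
-20.2 [1.3 6.7 0.7] [0.4682 0.0495 0.0607] -0.01
-20.9 [0.9 6.1 0.4] [0.4681 0.0488 0.0607] 0.03
-21.6 [1.5 5.7 1.1] [0.4681 0.0481 0.0607] 0.04
-22.3 [1.  6.7 1.3] [0.4681 0.0474 0.0607] 0.05
-23.0 [0.9 6.8 0.6] [0.4681 0.0469 0.0607] -0.02
-23.7 [2.  8.3 0.1] [0.4681 0.0468 0.0607] 0.01
-24.4 [ 1.1 10.8  0.2] [0.4681 0.0468 0.0607] -0.08
-25.1 [ 1.2 12.9  1.2] [0.4681 0.0467 0.0607] -0.08
18.5167
```

```bash
python3 - <<'E'
from h import *
import pickle
j=np.array([.4684,.0677,-.0162])
p=robot.sense()["ee_pos"]
robot.grip(.75); robot.move_l([p[0],p[1],.10],.1)
P=place(j,[[0,-65,0]])[0]
robot.move_l([P[0],P[1],.22],.2,down(j[2])); robot.pause(.2)
c=eyes.camera_params("wrist"); im=eyes.read_camera("wrist"); pickle.dump(c,open("cam4.pkl","wb"))
C=project(place(j,[[0,-50,55]]),c,True)[0].astype(int); x,y=max(C[0]-100,0),max(C[1]-110,0)
v=im[y:y+190,x:x+200,::-1].copy(); s=3
v=cv2.resize(v,None,fx=s,fy=s,interpolation=cv2.INTER_CUBIC)
t=2.08
for q in([(-18,48,55),(18,48,55),(18,-96,55),(-18,-96,55)],[(-50,54,43),(50,54,43),(50,24,43),(-50,24,43)],[(-50,-50,43),(50,-50,43),(50,-100,43),(-50,-100,43)],[(-19*np.cos(t)-4.5*np.sin(t)*-k,-78-19*np.sin(t)-4.5*k*np.cos(t),93) if 0 else (m*19*np.cos(t)-4.5*k*np.sin(t),-78+m*19*np.sin(t)+4.5*k*np.cos(t),93) for m,k in((1,1),(1,-1),(-1,-1),(-1,1))]):
    q=np.array(q,float); q=np.vstack([q,q[:1]])
    q=np.vstack([np.linspace(a,d,9) for a,d in zip(q,q[1:])])
    u=(project(place(j,q),c,True)+.5-[x,y])*s; cv2.polylines(v,[np.round(u*16).astype(np.int32)],False,(0,0,255),1,cv2.LINE_AA,4)
cv2.imwrite("pics/w4.png",v); print(v.shape,x,y,robot.sense()["time"],robot.sense()["ee_pos"])
E
```

```text
(570, 600, 3) 213 95 20.5583 [0.46686887 0.00294878 0.21911455]
```

View pics/w4.png

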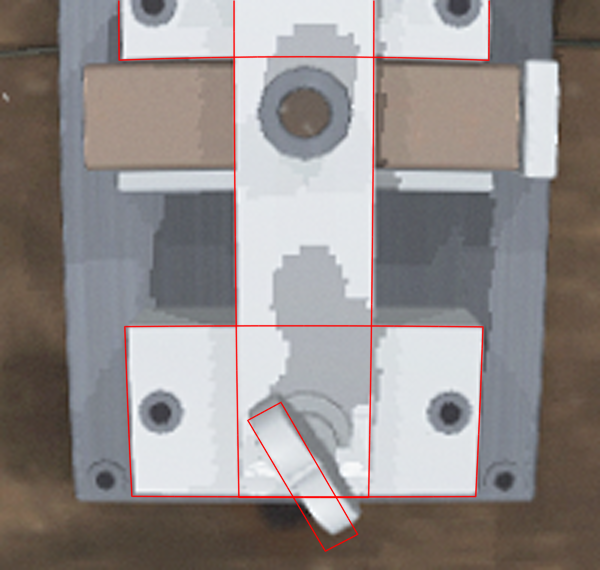

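The view shows the bar home, square and between the pins, with its edges on the model lines. The blade, (248,418)–(318,535), matches screw_turn ≈ -2.08. Now I'll grip the head and turn it.

```bash
python3 - <<'E'
from h import *
j=np.array([.4684,.0677,-.0162]); P=place(j,[[0,-78,0]])[0]
A=lambda s:-s+j[2]-np.pi/2        # pinch yaw for screw angle s
Z=lambda s:.0815-.000955*(s+2.08)
robot.move_pose([P[0],P[1],.15],down(A(-2.08)))
robot.grip(.45); robot.move_l([P[0],P[1],Z(-2.08)],.08)
f0=robot.sense()["wrist_force"]; robot.grip(0)
s=robot.sense(); print(s["gripper_width"],s["finger_force"],np.round(s["wrist_force"]-f0,1),s["joint_pos"][6],s["ee_pos"],s["time"])
for t in(-2.0,-1.8,-1.6,-1.4):
    robot.move_pose([P[0],P[1],Z(t)],down(A(t))); s=robot.sense()
    print(t,np.round(s["wrist_force"]-f0,1),np.round(s["torque"],2),round(s["joint_pos"][6],2),round(s["gripper_width"],3),np.round(s["ee_pos"],4),s["time"])
E
```

```text
0.09473249512876009 61.72228183597326 [-3.8  0.2  6.6] 0.7922568424438406 [ 0.4668945  -0.01023878  0.08193812] 22.95
-2.0 [-2.4 -0.2  6.4] [-0.04  0.62 -0.03] 0.73 0.089 [ 0.4669 -0.0102  0.0819] 23.2
-1.8 [-2.8  0.   5.2] [-0.    0.56 -0.03] 0.57 0.091 [ 0.467  -0.0102  0.0817] 23.475
-1.6 [-2.9 -0.7  7. ] [-0.06  0.55 -0.1 ] 0.41 0.096 [ 0.4671 -0.0102  0.0815] 23.75
-1.4 [-3.1  0.7  7.3] [-0.03  0.52 -0.07] 0.26 0.088 [ 0.4672 -0.0102  0.0813] 24.025
```

```bash
python3 - <<'E'
from h import *
j=np.array([.4684,.0677,-.0162]); P=place(j,[[0,-78,0]])[0]
A=lambda s:-s+j[2]-np.pi/2
Z=lambda s:.0815-.000955*(s+2.08)
t0=robot.sense()["torque"][2]
for t in [-1.2,-1.,-.8,-.6,-.4,-.2,-.1,0,.05,.1,.15,.2,.25]:
    robot.move_pose([P[0],P[1],Z(t)],down(A(t))); s=robot.sense(); R_=s["eef_rot"]
    a=np.arctan2(R_[1,1],R_[0,1]); act=-(a-j[2]+np.pi/2)
    print(t,round(act,3),np.round(s["wrist_force"],1),np.round(s["torque"],2),round(s["gripper_width"],3),s["time"])
    if abs(s["torque"][2]-t0)>.6: break
robot.pause(.3); print(robot.sense()["torque"])
E
```

```text
-1.2 -1.202 [-2.2  0.1  6.4] [-0.09  0.42 -0.04] 0.092 24.3
-1.0 -1.003 [-2.1 -0.1  7.9] [-0.13  0.43 -0.07] 0.09 24.575
-0.8 -0.804 [-1.2 -0.3  7.4] [-0.12  0.37 -0.1 ] 0.094 24.85
-0.6 -0.604 [-1.3 -0.3  7.8] [-0.14  0.31 -0.1 ] 0.092 25.125
-0.4 -0.405 [-1.  -0.1  7. ] [-0.17  0.32 -0.1 ] 0.094 25.4
-0.2 -0.205 [-1.3 -1.3  7.2] [-0.18  0.31 -0.09] 0.093 25.675
-0.1 -0.105 [-1.1 -1.1  7.6] [-0.21  0.27 -0.04] 0.089 25.925
0 -0.005 [-0.5 -0.9  9. ] [-0.25  0.33 -0.01] 0.096 26.175
0.05 0.045 [-1.5 -0.4  8.8] [-0.23  0.39 -0.06] 0.097 26.425
0.1 0.095 [-1.1 -1.4 10.3] [-0.24  0.38 -0.03] 0.092 26.675
0.15 0.145 [-1.5 -0.8 11.6] [-0.24  0.49 -0.02] 0.092 26.925
0.2 0.195 [-2.8 -1.3 11.3] [-0.28  0.45 -0.02] 0.092 27.175
0.25 0.243 [-2.5 -0.9 12.6] [-0.32  0.55  0.78] 0.087 27.425
[-0.35415644  0.53824381  0.73496619]
```

The hard stop was felt at about 0.22 rad (0.8 N m), so the screw is seated. Backing off to -1.5.

```bash
python3 - <<'E'
from h import *
j=np.array([.4684,.0677,-.0162]); P=place(j,[[0,-78,0]])[0]
A=lambda s:-s+j[2]-np.pi/2
Z=lambda s:.0815-.000955*(s+2.08)
for t in [.15,0,-.2,-.4,-.6,-.8,-1.,-1.2,-1.4,-1.5]:
    robot.move_pose([P[0],P[1],Z(t)],down(A(t)))
robot.pause(.5); s=robot.sense(); print(np.round(s["wrist_force"],1),np.round(s["torque"],2),s["gripper_width"],s["finger_force"],s["time"])
im=eyes.read_camera("wrist"); cv2.imwrite("pics/w5.png",im[:,:,::-1])
E
```

```text
[-2.5 -0.6 12.4] [-0.13  0.6   0.  ] 0.09422211007845584 62.55697600543499 30.9
```

View pics/w5.png

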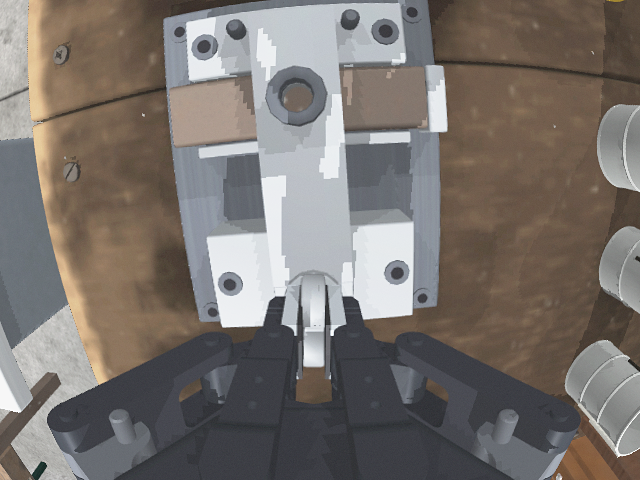

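The blade, at (313,310), lies along the jig's y and is gripped. The bar is home and square between the pins (235,25) and (350,18), with the bush (297,97) over the tube.

```bash
python3 -c "
from bench import robot
print(robot.close_job())"
```

```text
the job is handed in; nothing more can be done
None
```

The job is handed in at about 31 s of the 67 s allowed: the bar is home on the rails, the screw was seated on its hard stop and backed off to about -1.5 rad, and the gripper is still holding its head; no verdict was shown.

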